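# Push the hammer case shut and press its latches down

## Robot

A 6-joint arm with a two-finger parallel gripper is mounted at the origin on the work surface. World frame = base frame: x ahead of the robot, y to its left, z up, the work surface at z = 0. Lengths are in mm, angles in rad, forces in N, time in s.
With the tool pointing down it reaches from about 275 to 825 mm from the base axis. Payload 5.2 kg.
Tool frame: the origin (TCP) lies at the very end of the fingers, on their centre line; the grasp point (between the pads) lies 19 mm behind it; z points along the fingers, y is the line along which they close (so a half turn about z gives the same grasp; the last joint's range is limited). The gripper opens to 93 mm and grips with 3 to 60 N. Pads are 15 mm wide; open, the fingers measure 128 mm over their backs; the gripper's body (75 mm by 188 mm) begins 65 mm behind the grasp point.
Start: joints at [-1.311, 0.259, 1.535, -0, 1.348, -0.203], TCP at [245.571, -492.138, 218.653] pointing down, gripper open.
Joint ranges: [-3.14, 3.14], [-0.91, 2.08], [0.19, 2.58], [-1.22, 4.36], [0.22, 2.71], [-3.12, 3.12]. Speed limits (rad/s): [2.57, 2.57, 3.14, 3.14, 3.14, 3.14].

## Interface

Orientations are given as [roll, pitch, yaw] about the fixed x, y, z axes, in that order (R = Rz(yaw) Ry(pitch) Rx(roll)).
In Python, from bench import robot gives the robot as it stands. The module is installed in compiled form; this text tells all that it offers. Calls block until the motion is done:
- robot.move_ptp(position, orientation): joint-space move of the TCP to a pose.
- robot.move_linear(position, ori=None, speed=150, f_stop=None): straight line of the TCP; ori=None keeps the orientation; speed is the mean speed in mm/s. With f_stop (N) it stops when the force on the tool has changed by that much, and returns True; else False.
- robot.move_j(angles): joint-space move.
- robot.move_gripper(opening): opening from 0.0 (shut) to 1.0 (fully open); the grip force is fixed at half the most; returns when the fingers have stopped.
- robot.sleep(seconds).
- robot.inverse_kinematics(position, orientation): joint angles nearest the present ones, or None.
- robot.get_image(name): name is "scene" or "side" or "wrist"; returns a dict with "img" (420x560x3 uint8, blue, green, red), "fovy" (degrees; the focal length in pixels is half the picture's height over the tangent of half this angle, whatever the lens; pixels are square), "cx", "cy" (the principal point, pixels), "eye" and "orientation" of the camera in the world. Camera axes: x right, y down, z forward; pixel columns grow to the right and rows downward; lengths in mm; the calibration is good to about 2 mm. The wrist camera is an equidistant fisheye: a pixel r from the principal point sees the ray r / f radians off the axis. A picture is of the moment at which its call begins. There is no depth.
A pose or a line that the arm cannot do raises robot.MotionError and nothing moves.
- robot.hand_in(): hands the job in; it is judged then, once.
Readings, each from a call of its own:
- robot.current_t(): time.
- robot.current_qpos(): joint angles.
- robot.current_joint_vel(): joint speeds.
- robot.current_joint_efforts(): joint torques, N m.
- robot.current_tcp_pos(): TCP position.
- robot.current_eef_rot(): TCP orientation.
- robot.current_contact_force(): force on the tool from outside, world axes, zero at the start.
- robot.current_ft_torque(): the same for the moment, N m.
- robot.current_gripper_width(): opening from 0.0 (shut) to 1.0 (fully open).
- robot.current_finger_force(): force on a finger pad.
Only numpy, scipy, OpenCV 4.12 (cv2) and the standard library are available. Lean on these libraries where they do the work, as an engineer would, in place of code of your own. Each camera call takes 0.05 s, during which the arm holds its last target. There are 200 camera calls.

## Task

Close the open grey tool case by pushing only: push the raised lid over from behind until it is fully shut, without taking its edge between the fingers and without slamming it, and then push both red latch tabs down until they lie flat against the front of the case. Do not lift the case or shove it about the bench, and leave the spray can, the steel dolly and the hammer where they are.

Things in the scene. Friction and masses are not known exactly. Their poses are not given: they have to be found in the camera images.
- case: loose grey plastic tool case, 4.5 kg, flat on the bench. Base 300 wide (its x) x 200 deep (its y) x 45 high; origin at the centre of its underside. The front, with latches and a black bar handle (x -44 to 44, sticks out 28 mm at height 19 to 31), is its -y side; the lid's hinge runs along x at y = +100, z = 45 mm. Shut, it is 70 mm high
- lid (a joint): lid angle, rad: 0 fully shut, pi/2 upright, 1.7 to 1.9 open, leaning back past the hinge (start). The lid is a 300 x 200 x 25 mm shell, 0.4 kg. Its hinge is stiff: the lid stays at any angle where it is left and must be pushed all the way (2 to 8 N at its edge)
- lid_edge (a point): middle of the lid's free (front) edge, on its outer face: 200 mm from the hinge line along the lid and 25 mm out from the hinge plane; 70 mm above the bench and over the case's front when shut. Axes are the lid's: z is the outward normal of its outer face (up when shut), y points from the free edge to the hinge
- latch_a (a joint): red latch tab at case x = -75 mm, angle in rad: 0 = straight out from the lid's edge in the lid's plane (level when the lid is shut), pi/2 = folded down flat against the case front. Plate 28 long x 40 wide x 6 thick, hinged on the lid's edge; lid shut, its hinge is at case y = -103, z = 51 mm. Takes about 1 N at the tip, stays where left, starts at 0 to 0.4
- latch_b (a joint): the same for the red latch tab at case x = +75 mm
- latch_a_tip (a point): middle of the free end of latch tab a, 28 mm from its hinge
- latch_b_tip (a point): middle of the free end of latch tab b, 28 mm from its hinge
- spray_can: bystander: upright spray can with a yellow label, 52 diameter x 150 high, in front of the case; origin at the centre of its underside
- dolly: bystander: bare steel dolly block 75 x 50 x 48 high, in front of the case; origin at the centre of its underside
- hammer: bystander: hammer with a yellow handle, 260 long, lying on the bench behind the case; origin under its middle, its x runs along the handle

How it is judged (in metres and radians):
On the way, in this order (a step that is already met when the one before it is completed fails the run):
1. the lid is pushed fully shut (value of joint lid below 0.04 rad), for 0.2 s.
2. both latch tabs are pushed down flat against the front, the lid still shut (value of joint lid below 0.04 rad and value of joint each of latch_a, latch_b above 1.4 rad), for 0.2 s.
At the end, for the whole second after the job is handed in: The lid is shut (within 0.04 rad), both latch tabs are folded down to within 0.17 rad of flat against the front, the case stands flat and still on the bench within 60 mm of where it began, and the can, dolly and hammer are within 25 mm of where they began, the can upright (all of step 2 and angle between case's own z axis and vertical below 0.05 rad and height (world z) of case below 0.008 m and linear speed of case below 0.02 m/s and distance of case from where it was at the start of the episode below 0.06 m and distance of each of spray_can, dolly, hammer from where it was at the start of the episode below 0.025 m and angle between spray_can's own z axis and vertical below 0.1 rad); the robot touches nothing.
It fails at once if the case is lifted or tipped (height (world z) of case above 0.012 m or angle between case's own z axis and vertical above 0.1 rad).
It fails at once if the case is shoved more than 60 mm (distance of case from where it was at the start of the episode above 0.06 m).
It fails at once if the lid is slammed (closes faster than 4 rad/s) (velocity of joint lid below -4 rad/s).
It fails at once if the lid's edge is taken between the fingers (z of the grasp point in the frame of lid_edge between -0.022 and -0.003 m and y of the grasp point in the frame of lid_edge between 0.003 and 0.2 m and x of the grasp point in the frame of lid_edge between -0.147 and 0.147 m and contact force between the fingers and case above 2 N).
It fails at once if the spray can, dolly or hammer is moved, lifted or knocked over (distance of any of spray_can, dolly, hammer from where it was at the start of the episode above 0.025 m or angle between spray_can's own z axis and vertical above 0.3 rad).
It also fails if it takes over 51 s, if anything falls off the work surface, if the arm or the gripper's body presses on something with over 40 N, if the wrist force passes 120 N, or if a joint passes its speed limit or range.

## Working session

There is one attempt and no reset: what is moved stays moved. The work goes in short steps, each a Python script; the robot and the scene stay as the last script left them, time stands still between calls to the robot, and variables do not carry over. Pictures are saved under pics/ and viewed, at most 10 in all, crops included, and the job is handed in when it is done.

```bash
mkdir -p pics; python3 - <<'E'
from bench import robot
import cv2,numpy as np
for n in("scene","side"):
    d=robot.get_image(n); cv2.imwrite(f"pics/{n}0.png",d["img"]); print(n,{k:np.round(v,4).tolist() for k,v in d.items() if k!="img"})
print(robot.current_t(),robot.current_eef_rot())
E
```

```text
scene {'fovy': 46.7124, 'cx': 285.7944, 'cy': 201.8023, 'eye': [1023.9077, 520.8649, 725.6739], 'orientation': [-2.3433, 0.006, 2.3819]}
side {'fovy': 48.9235, 'cx': 277.7346, 'cy': 211.9761, 'eye': [344.0686, 768.5744, 744.4865], 'orientation': [-2.2925, -0.001, -2.8615]}
0.1 [-3.14005917e+00 -3.14504724e-04  4.62822497e-01]
```

View pics/scene0.png

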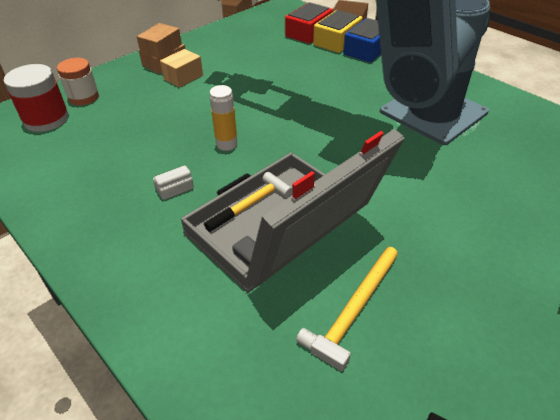

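View pics/side0.png

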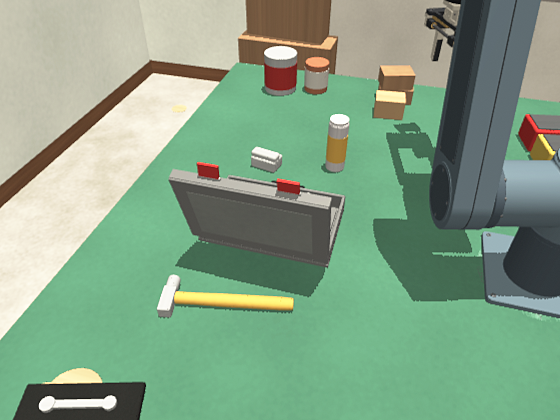

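```bash
cat > h.py <<'E'
import numpy as np,cv2
from bench import robot
from scipy.spatial.transform import Rotation as R
def ray(d,p):
    f=d["img"].shape[0]/2/np.tan(np.radians(d["fovy"])/2)
    v=np.array([(p[0]-d["cx"])/f,(p[1]-d["cy"])/f,1.]); v=R.from_euler("xyz",d["orientation"]).as_matrix()@v
    return np.array(d["eye"]),v/np.linalg.norm(v)
def onz(d,p,z):
    e,v=ray(d,p); return e+v*(z-e[2])/v[2]
def tri(d1,p1,d2,p2):
    e1,v1=ray(d1,p1);e2,v2=ray(d2,p2)
    s=np.linalg.lstsq(np.c_[v1,-v2],e2-e1,rcond=None)[0]
    a,b=e1+s[0]*v1,e2+s[1]*v2; return (a+b)/2,np.linalg.norm(a-b)
def blobs(img,lo,hi,amin=40):
    h=cv2.cvtColor(img,cv2.COLOR_BGR2HSV); m=cv2.inRange(h,lo,hi)
    n,l,s,c=cv2.connectedComponentsWithStats(m); return [(c[i],s[i]) for i in range(1,n) if s[i][4]>amin]
E
python3 - <<'E'
from h import *
np.set_printoptions(precision=1,suppress=True)
S=robot.get_image("scene");D=robot.get_image("side")
for n,d in(("s",S),("d",D)):
    for c,s in blobs(d["img"],(0,150,90),(6,255,255)): print("red",n,c,s)
    for c,s in blobs(d["img"],(18,130,90),(32,255,255)): print("yel",n,c,s, onz(d,c,10))
for n,p,z in(("front+x top",(184,222),45),("front-x top",(291,156),45),("back+x bottom",(248,287),0),("ham",(300,335),15),("ham",(345,365),0),("ham end",(392,250),10),("can base",(226,149),0),("dolly",(175,196),0)): print(n,onz(S,p,z))
for n,p,z in(("back-x bot",(328,265),0),("back+x bot",(195,243),0),("can",(335,170),0),("dolly",(266,169),0),("hamhead",(163,315),0),("ham end",(292,304),10)): print("D",n,onz(D,p,z))
for a,b in(((404,137),(329,208)),((268,222),(170,172))):print(tri(S,a,D,b))
c=[cv2.resize(S["img"][110:310,170:430],None,fx=2.3,fy=2.3,interpolation=2)]
cv2.imwrite("pics/c1.png",c[0]); cv2.imwrite("pics/c2.png",cv2.resize(D["img"][140:330,140:370],None,fx=3,fy=3,interpolation=2))
E
```

```text
red s [302.5  26.5] [285   8  48  35 693]
red s [ 32. 111.] [ 13  96  39  30 590]
red s [371.8 141.6] [361 131  23  23 203]
red s [303.1 184.6] [293 171  22  28 361]
yel s [331.9  35.3] [313  15  50  38 795] [-120.  -472.2   10. ]
yel s [224.2 125.6] [211 107  25  34 593] [ 443.6 -321.1   10. ]
yel s [252.4 198.5] [231 183  44  32 413] [565.5 -70.9  10. ]
yel s [361.4 295. ] [ 325  247   72   97 1632] [587.2 248.2  10. ]
red d [280.1  77.4] [264  63  33  27 668]
red d [531.7 131.5] [519 114  41  37 520]
red d [207.5 169.9] [197 162  22  17 271]
red d [288.1 185.9] [276 179  24  15 262]
yel d [336.  149.6] [326 135  22  28 454] [ 489.  -338.1   10. ]
yel d [541.2 149.3] [530 134  26  26 401] [ -72.6 -501.9   10. ]
yel d [234.2 301.6] [ 174  291  120   19 1031] [582.6 247.3  10. ]
front+x top [725.6 -83.8  45. ]
front-x top [437.2 -85.9  45. ]
back+x bottom [716.1  91.    0. ]
ham [722.8 231.4  15. ]
ham [702.3 312.6   0. ]
ham end [465.9 221.8  10. ]
can base [ 492.6 -254.     0. ]
dolly [ 675.  -201.6    0. ]
D back-x bot [425.   91.9   0. ]
D back+x bot [728.  109.8   0. ]
D can [ 475.2 -254.1    0. ]
D dolly [ 657.  -206.4    0. ]
D hamhead [707.9 309.1   0. ]
D ham end [471.5 221.4  10. ]
(array([424.1, 174.4, 230.6]), np.float64(1.4406132406549514))
(array([724.5, 164.7, 236.7]), np.float64(3.902143400090466))
```

View pics/c1.png

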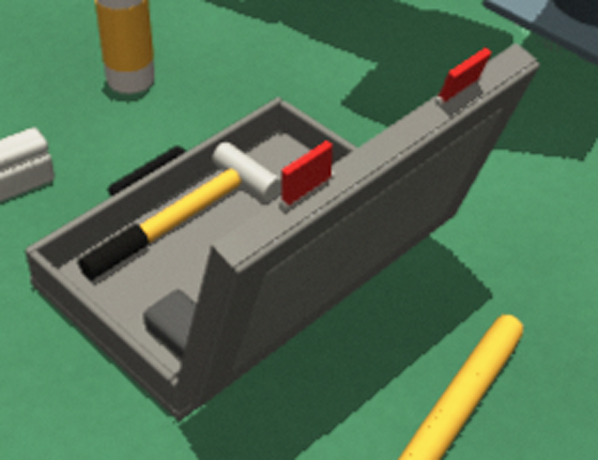

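View pics/c2.png

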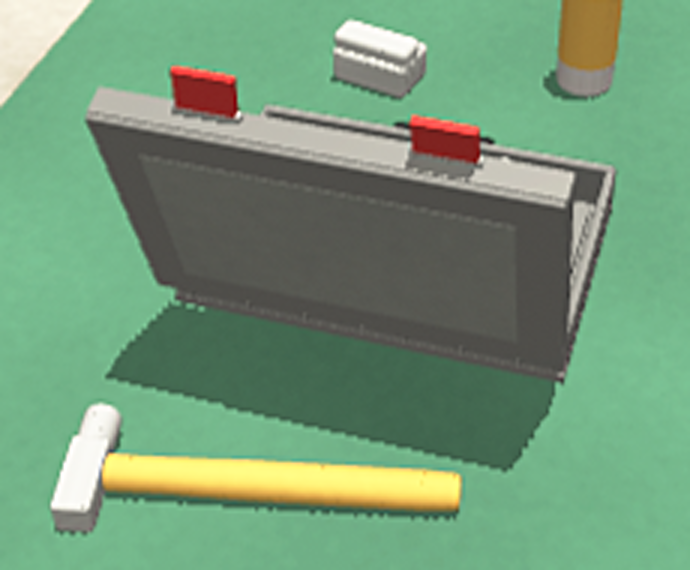

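```bash
python3 - <<'E'
from h import *
np.set_printoptions(precision=1,suppress=True)
S=robot.get_image("scene");D=robot.get_image("side")
c1=lambda x,y:(170+x/2.3-.3,110+y/2.3-.3)
c2=lambda x,y:(140+x/3-.3,140+y/3-.3)
for n,a,b in(("out-x",(538,65),(570,203)),("out+x",(238,270),(88,122)),("in-x",(517,45),(574,172)),("in+x",(217,247),(97,90)),
 ("tabA end -x",(490,50),(480,126)),("tabA end +x",(446,78),(412,117)),("tabB end-x",(331,143),(238,76)),("tabB end+x",(283,175),(172,68)),("tabB base+x",(283,203),(175,107)),
 ("front-x",(281,100),(613,170)),("hinge bot -x",(452,215),(565,372))): 
  print(n,*tri(S,c1(*a),D,c2(*b)))
for p in((30,255),(281,100),(180,410)): print(p,[onz(S,c1(*p),z) for z in(0,15,30,45)])
for n,a,b in(("can top",(222,88),(340,117)),("dolly",(0,0),(0,0))): 
  if a[0]: print(n,*tri(S,a,D,b))
print(tri(S,(371.8,141.6),D,(288.1,185.9)),tri(S,(303.1,184.6),D,(207.5,169.9)))
E
```

```text
out-x [423.6 173.  229.3] 4.257234837806488
out+x [722.2 173.8 227.7] 1.7501320526845876
in-x [425.4 153.9 237.5] 2.86376831628506
in+x [723.7 156.3 237.7] 1.146612361715394
tabA end -x [479.2 166.1 267.4] 4.316422555822825
tabA end +x [520.1 161.8 262.3] 3.785875076841622
tabB end-x [628.  157.7 266.5] 4.261122230247724
tabB end+x [669.9 157.8 264.9] 2.8436602515090814
tabB base+x [669.8 158.8 239. ] 1.2842575782395556
front-x [427.  -94.   43.6] 1.5333794342168268
hinge bot -x [422.1 118.6  32.9] 0.5133279054061267
(30, 255) [array([ 705.4, -129. ,   -0. ]), array([ 712. , -115.5,   15. ]), array([ 718.6, -102.1,   30. ]), array([725.2, -88.7,  45. ])]
(281, 100) [array([ 389.5, -132.3,    0. ]), array([ 402.6, -118.8,   15. ]), array([ 415.7, -105.3,   30. ]), array([428.9, -91.8,  45. ])]
(180, 410) [array([717.5,  92.6,   0. ]), array([723.8, 101.4,  15. ]), array([730.2, 110.3,  30. ]), array([736.5, 119.1,  45. ])]
can top [ 477.6 -264.   156.7] 0.4688985820228523
(array([499.3, 163. , 253.9]), np.float64(0.5264196517441315)) (array([650. , 159.1, 254.3]), np.float64(1.0253789020072288))
```

```bash
python3 - <<'E'
from h import *
pi=np.pi; O=[pi,0,pi/2]; X=574; hy=101; hz=45
robot.move_gripper(0.0)
p=robot.current_tcp_pos(); robot.move_linear([p[0],p[1],400],speed=250)
robot.move_ptp([X,245,400],O)
robot.move_linear([X,245,203],speed=200)
print(robot.current_t(),robot.current_tcp_pos(),robot.current_contact_force())
s=robot.move_linear([X,hy+31,203],speed=60,f_stop=25); print(s,robot.current_tcp_pos(),robot.current_contact_force())
if not s:
  for th in np.arange(1.45,-0.01,-0.145):
    r=160+8*(1.5-th)/1.5
    y=hy-r*np.cos(th)+25*np.sin(th)+7.5*(1-0); z=hz+r*np.sin(th)+25*np.cos(th)
    s=robot.move_linear([X,y,z-(1 if th<.1 else 0)],speed=60,f_stop=25)
    print(round(th,2),s,np.round(robot.current_tcp_pos(),1),np.round(robot.current_contact_force(),1),round(robot.current_t(),2))
    if s: break
d=robot.get_image("scene"); e=robot.get_image("side")
cv2.imwrite("pics/m1.png",cv2.resize(np.hstack([d["img"],e["img"]]),(800,300)))
E
```

```text
6.6 [574.8409153  245.08196318 204.36981304] [-0.07645658 -0.31900222 -0.70643369]
False [574.19476452 132.36171304 203.12131235] [1.5259928  4.91453227 4.61547365]
1.45 False [573.5 113.2 206.5] [ 0.7  0.6 -0.1] 9.09
1.3 False [574.   89.7 207. ] [-0.8  1.1 -0.1] 9.63
1.16 False [574.1  66.1 203.4] [-0.6  0.   0.3] 10.18
1.01 False [574.   42.9 196.1] [-0.6 -0.3 -0.8] 10.73
0.87 False [573.9  21.4 185.7] [-0.1  0.8  0.6] 11.28
0.72 False [573.9   1.5 172.2] [-0.1 -0.2 -0.5] 11.83
0.58 False [573.8 -16.3 155.9] [-0.5  0.4 -0.4] 12.38
0.43 False [573.8 -31.7 137. ] [-0.2  0.4 -0.9] 12.94
0.29 False [573.8 -44.2 116.1] [-0.2 -0.4  0.8] 13.5
0.14 False [573.7 -53.5  93.4] [-0.2 -0.4  0.5] 14.06
-0.0 True [574.3 -59.1  70.3] [-1.6  1.   8.1] 14.5
```

View pics/m1.png

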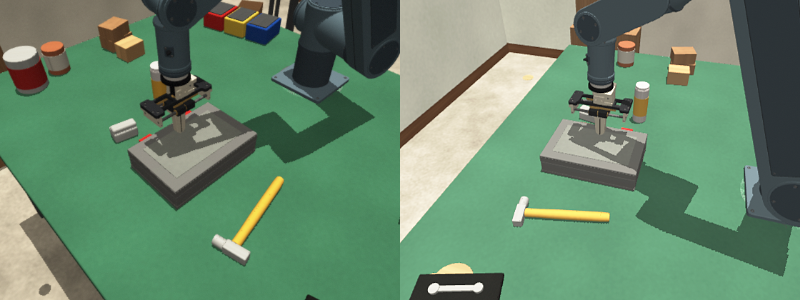

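```bash
python3 - <<'E'
from h import *
np.set_printoptions(precision=1,suppress=True)
robot.move_linear([574,-59,80]); robot.move_linear([574,-85,80])
print(robot.move_linear([574,-85,66],speed=25,f_stop=12),robot.current_tcp_pos(),robot.current_contact_force())
robot.move_linear([574,-85,95]); robot.move_linear([574,60,300],speed=300)
S=robot.get_image("scene");D=robot.get_image("side")
for n,d in(("s",S),("d",D)):
    for c,s in blobs(d["img"],(0,150,60),(6,255,255),15): print("red",n,c,s,onz(d,c,51))
cv2.imwrite("pics/n1.png",np.hstack([cv2.resize(S["img"][130:300,160:370],None,fx=2,fy=2,interpolation=2)[:340],cv2.resize(D["img"][150:320,160:350],None,fx=2,fy=2,interpolation=2)]))
print(robot.current_t())
E
```

```text
True [574.  -84.5  70.3] [-1.7  0.8  7. ]
red s [ 40.6 107.4] [   9   81   57   45 1362] [ 758.7 -652.7   51. ]
red s [258.2 158.4] [250 153  18  12  87] [ 499.8 -124.5   51. ]
red s [202.7 192.2] [195 187  17  11  56] [ 652.5 -121.2   51. ]
red d [289.3  81.3] [281  76  16  10  90] [ 707.1 -636.7   51. ]
red d [531.3 131.5] [519 114  39  37 511] [ -34.6 -521.    51. ]
red d [317.5 180.4] [310 179  16   4  32] [ 499.6 -129.5   51. ]
17.025
```

View pics/n1.png

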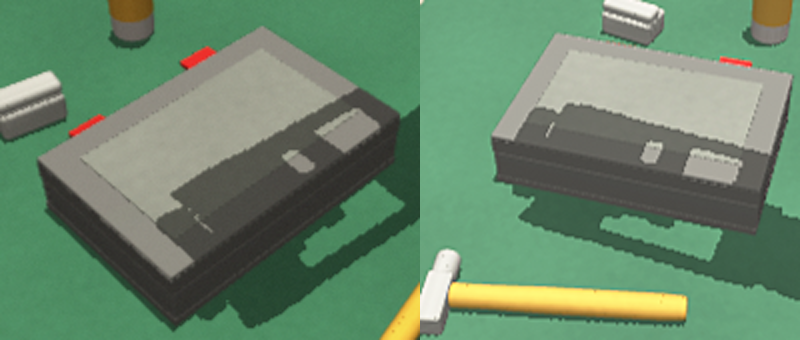

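```bash
python3 - <<'E'
from h import *
np.set_printoptions(precision=1,suppress=True)
S=robot.get_image("scene");D=robot.get_image("side")
A,B=((179,209),(229,166.5)),((291.7,143.5),(346,186))
for a,b in(A,B): print(onz(S,a,70),onz(D,b,70),*tri(S,a,D,b))
for c in((258,153.5),(250,158),(203,187.5),(195,195)): print(onz(S,c,53))
E
```

```text
[723.7 -96.5  70. ] [719.2 -99.2  70. ] [ 721.2 -102.    66.1] 2.763127255985188
[427.3 -94.   70. ] [ 426.  -102.2   70. ] [426.1 -96.3  71.3] 5.291320413013249
[ 490.5 -135.7   53. ]
[ 513.4 -136.    53. ]
[ 644.7 -130.2   53. ]
[ 669.8 -123.3   53. ]
```

```bash
python3 - <<'E'
from h import *
np.set_printoptions(precision=1,suppress=True)
for x in(650,499):
    robot.move_linear([x,-100,150] if x==650 else [x,-124,120],speed=200); robot.move_linear([x,-124,90])
    a=robot.move_linear([x,-124,25],speed=50,f_stop=15); print(a,robot.current_tcp_pos(),robot.current_contact_force())
    if a: print("blocked")
    b=robot.move_linear([x,-100,25],speed=30,f_stop=8); print(b,robot.current_tcp_pos(),robot.current_contact_force())
    robot.move_linear([x,-124,25],speed=60); robot.move_linear([x,-124,120])
robot.move_linear([574,60,300],speed=250)
S=robot.get_image("scene");D=robot.get_image("side")
for n,d in(("s",S),("d",D)):
    for c,s in blobs(d["img"],(0,150,60),(6,255,255),8): print("red",n,c,s)
    for c,s in blobs(d["img"],(18,130,90),(32,255,255)): print("yel",n,c)
print(robot.current_t())
cv2.imwrite("pics/f1.png",np.hstack([cv2.resize(S["img"][100:300,160:370],None,fx=1.9,fy=1.9),cv2.resize(D["img"][120:320,150:350],None,fx=1.9,fy=1.9)]))
E
```

```text
False [ 650.1 -124.    25.2] [ 0.  -0.2 -0.2]
True [ 650.  -116.2   24.8] [ 0.3 -1.7  1.6]
False [ 499.1 -124.    25.2] [ 0.1  0.3 -0. ]
True [ 499.2 -116.    25. ] [-0.4 -2.5  1.5]
red s [ 40.5 107.4] [   8   80   58   46 1374]
yel s [324.3  42.5]
yel s [224.2 125.6]
yel s [361.4 295. ]
red d [293.7  66.5] [291  66   6   2  11]
red d [289.3  80.8] [281  76  16  10  94]
red d [531.2 131.5] [519 114  39  37 514]
yel d [264.5  74.3]
yel d [336.1 149.5]
yel d [540. 150.]
yel d [234.3 300.3]
27.5083
```

View pics/f1.png

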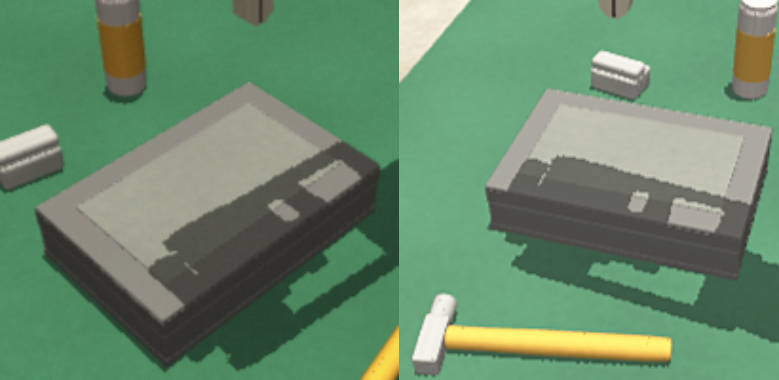

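```bash
python3 - <<'E'
from h import *
np.set_printoptions(precision=1,suppress=True)
for x in(650,499):
    robot.move_linear([x,-124,120],speed=250)
    robot.move_linear([x,-124,26],speed=120)
    b=robot.move_linear([x,-104,26],speed=25,f_stop=14); print(b,robot.current_tcp_pos(),robot.current_contact_force())
    robot.move_linear([x,-124,26],speed=80); robot.move_linear([x,-124,120])
robot.move_linear([574,-165,200],speed=250)
W=robot.get_image("wrist"); cv2.imwrite("pics/w1.png",W["img"]); print(robot.current_t())
E
```

```text
True [ 650.1 -116.3   26.2] [ 0.2 -2.   0.1]
True [ 499.3 -116.2   26.4] [-0.3 -3.   1.7]
35.0583
```

View pics/w1.png

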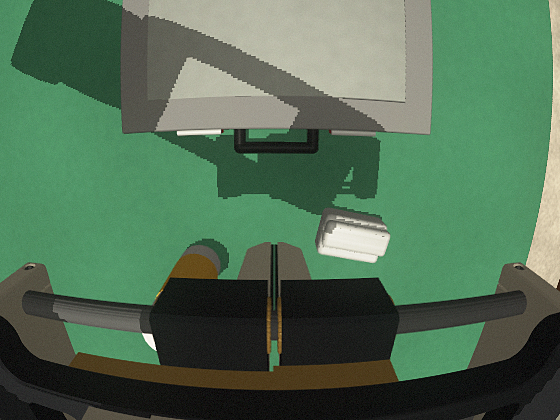

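The wrist view shows the lid shut. At (200,132) and (355,132) only the latch hinge blocks show, with no red tab sticking out. The second, firmer push stopped at the same place as the first, so both tabs are flat.

```bash
python3 -c "
from bench import robot
robot.move_linear([574,-120,300],speed=200)
print(robot.hand_in())"
```

```text
the job is handed in; nothing more can be done
None
```

I pushed the case's lid fully shut and folded both latch tabs flat against the front, and the last pictures showed no sign that the can, dolly or hammer had moved; the job is handed in, but no verdict came back.

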